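# Turn a cutting die round the post and seat it in the press plate

## Task

Turn the square cutting die a quarter turn anticlockwise (seen from above) by pushing it round against the steel post on the press plate, then slide it fully home into the corner of the two rails so that its yellow corner lies in that corner. Keep the die flat on the plate, be gentle (at most about 25 N on the die, the post or the rails), and leave the spool, the jar and the hammer alone.

Things in the scene. Friction and masses are not known exactly. Their poses are not given: they have to be found in the camera images.
- plate: Fixed dark steel press plate, 260 (x) x 370 (y) x 12 mm thick, lying on the table. Origin: centre of its underside; its top is at z = 12 mm. Its x axis points roughly away from the robot (within about 15 degrees). All plate coordinates below are (x, y) in mm in this frame.
- post: Fixed round upright steel post with a free-turning sleeve (almost no drag) and a red tip, 16 mm diameter, 42 mm high plus a 4 mm tip, on the plate at plate (70, 0). Origin: on its axis, at the plate's top; its own x and y axes turn with the sleeve.
- far_rail: Fixed aluminium stop rail along plate y, 15 mm wide and 18 mm high above the plate, from plate y = -150 to -25. Its stop face looks to plate -x at x = 62, in line with the near side of the post. Origin: on the stop face, at the rail's -y end, at the plate's top.
- side_rail: Fixed aluminium stop rail along plate x, 15 mm wide and 18 mm high above the plate, from plate x = -53 to 62. Its stop face looks to plate +y at y = -135. Origin: the inner corner of the two stop faces, plate (62, -135), at the plate's top.
- seat (a point): Where the centre of the die's board (half-way up) is when the die is home against both rails: plate (2, -75), 12 mm above the plate's top. Axes as the plate.
- die: Loose square cutting die: plywood board 120 x 120 x 24 mm, 0.4 to 0.7 kg, takes 3 to 9 N to slide, with a 7 mm high steel blade outline (42 x 52 mm) on top and one yellow corner at its own (-60, -60). Too wide to grasp; slides flat on the plate. Origin: centre of its underside. It starts on the +y side of the post, axes within 15 degrees of the plate's, and ends turned by +90 degrees about z.
- yellow_corner (a point): The yellow corner of the die, on the top edge of its board (24 mm above its underside); axes as the die. When home it is at plate (62, -135). At the start it is near the post, on the robot's side.
- spool: Loose yellow plastic spool standing on the table beyond the side rail, 48 mm diameter, 52 mm high. Origin: centre of its underside. Leave alone.
- rivet_jar: Loose green glass jar with a black cap standing beyond the far rail, 56 mm diameter, 70 mm high. Origin: centre of its underside. Leave alone.
- hammer: Loose hammer lying on the table off the plate's +y side, 260 mm long, its head 78 mm wide at the +x end, 26 mm high. Origin: under its middle, x axis along the handle. Leave alone.
Things that resemble listed ones, but are neither listed nor needed, are in the scene too. There is more than one size of the die; the job needs the smallest.

How it is judged:
By the outcome, as a careful person would: the job done as asked, in the order asked, and still so for the second after the job is handed in, with the robot touching nothing.
It also fails if it takes over 72 s, if anything falls off the work surface, if the arm or the gripper's body presses on something with over 40 N, if the wrist force passes 120 N, or if a joint passes its speed limit or range.

## Robot

A 6-joint arm with a two-finger parallel gripper is mounted at the origin on the work surface. World frame = base frame: x ahead of the robot, y to its left, z up, the work surface at z = 0. Lengths are in m, angles in rad, forces in N, time in s.
With the tool pointing down it reaches from about 0.25 to 0.775 m from the base axis. Payload 4 kg.
Tool frame: the origin (TCP) lies on the centre line of the jaws, within the pads' length; the fingertips stand 8 mm ahead of it and the grasp point (between the pads) lies 11 mm behind it; z points along the fingers, y is the direction in which the jaws open and shut (so a half turn about z gives the same grasp; the last joint's range is limited). The gripper opens to 94 mm and grips with 3 to 60 N. Pads are 16 mm wide; open, the fingers measure 119 mm over their backs; the gripper's body (75 mm by 177 mm) begins 78 mm behind the grasp point.
Start: joints at [-1.369, 0.087, 1.371, -0, 1.684, -0.103], TCP at [0.165, -0.525, 0.214] pointing down, gripper open.
Joint ranges: [-3.1, 3.1], [-0.76, 2.03], [0.27, 2.55], [-1.08, 4.22], [0.17, 2.65], [-2.57, 2.57]. Speed limits (rad/s): [2.79, 2.79, 3.14, 3.14, 3.14, 3.14].

## Interface

Orientations are given as [roll, pitch, yaw] about the fixed x, y, z axes, in that order (R = Rz(yaw) Ry(pitch) Rx(roll)).
In Python, from bench import * gives the robot as it stands.
- The arm moves only by the tool step_arm, never from a script. Its argument "steps" is a list of rows, each an object of numbers: "jaw": the opening, from 0 (shut) to 1 (fully open); "tx", "ty", "tz": the shift along the tool's x, y, z in m; "ax", "ay", "az": the turn, a rotation vector about the tool's x, y, z in rad. In form: [{"jaw": .., "tx": .., "ty": .., "tz": .., "ax": .., "ay": .., "az": ..}, ...]. A call has 1 to 8 rows; each row is the pose to reach, as a shift and turn from the pose measured when the call began, along the tool's axes at that moment; what a row does not reach only later rows make up. A row lasts 1/10 s, in which the tool goes at most 50 mm and 8.59 degrees, less where a joint would pass 70% of its speed; a pose out of reach is approached as far as the arm can. A call with a gripper value outside its range is refused whole. The fingers move at their own pace and stop on an object; the grip force is fixed at half the most. Time passes only in rows, so rows that repeat a pose let the fingers close. It gives the time, the measured TCP pose, the force and the opening at its end, in the units of the state.
- get_obs(): the state, without advancing time (a new reading comes with each control period).
- snapshot(name): name is "side" or "top"; returns (picture, depth): 384x512x3 uint8, red, green, blue; 384x512 float32, m along the optical axis (not along the pixel's ray), 0 where there is no reading.
- camera_model(name): a dict with "intrinsics" (3x3 intrinsics, pixels), "origin" and "orientation" of the camera in the world. Camera axes: x right, y down, z forward; pixel columns grow to the right and rows downward; lengths in m; the calibration is good to about 2 mm. A picture is of the moment at which its call begins. camera_model takes no time and is no camera call.
- close_job(): hands the job in, once; it reports no verdict.
Trained networks look in the newest picture that a camera, given by its name, has taken for a name from the list of things; names that differ only in an ending like _2 or _b are one class to them, and where a whole thing is asked for, a point or a joint stands for the part that bears it (a point fixed in the world has none). Each returns a list of dicts, best first, with "confidence" (0 to 1); they miss things now and then, are a little off and sometimes report something else, mostly with a low value. They report only what shows in the picture. A call takes as long as a camera call. They do not tell look-alikes from the thing itself.
- silhouettes(camera, query): "pixels" (384x512 bool, what is visible of it) and "rect" ([left, top, right, bottom] in pixels, round what is visible of it).
The state is a dict: "time": time; "joint_positions": joint angles; "qvel": joint speeds; "joint_torque": joint torques, N m; "tool_pos": TCP position; "ee_rot": TCP orientation; "wrist_force": force on the tool from outside, world axes, zero at the start; "wrist_torque": the same for the moment, N m; "width": finger opening in m.
Only numpy, scipy, OpenCV 4.12 (cv2) and the standard library are available. Lean on these libraries where they do the work, as an engineer would, in place of code of your own. Each camera call takes 0.05 s, during which the arm holds its last target. There are 200 camera calls.

## Working session

There is one attempt and no reset: what is moved stays moved. The work goes in short steps, Python scripts to look and compute and a tool call to move; the robot and the scene stay as the last step left them, time stands still between calls to the robot, and variables do not carry over. Pictures are saved under pics/ and viewed, about 8 in all and at most 12, crops included, and the job is handed in when it is done.

Besides the shell and the picture viewer there is one more tool, called after "Request:" by a JSON object that holds its "name" and its "arguments", one argument or row to a line. step_arm: Moves the arm, as the interface text tells. Its arguments: {"type":"object","properties":{"steps":{"type":"array"}},"required":["steps"]}

```bash
mkdir -p pics; ls
python3 - <<'E'
from bench import *
import cv2,numpy as np
o=get_obs();print(o)
for n in("top","side"):
    p,d=snapshot(n);cv2.imwrite(f"pics/{n}0.png",p[:,:,::-1]);np.savez(f"pics/{n}0.npz",p=p,d=d)
    print(n,camera_model(n))
    for q in("die","post","plate","far_rail","side_rail"):
        print(q,[(round(s["confidence"],2),s["rect"]) for s in silhouettes(n,q)])
a=cv2.imread("pics/top0.png");b=cv2.imread("pics/side0.png")
cv2.imwrite("pics/top0b.png",cv2.resize(a,(800,600),interpolation=cv2.INTER_CUBIC))
E
```

```text
pics
{'time': 0.0, 'joint_positions': array([-1.36907668e+00,  8.79245808e-02,  1.37222901e+00, -1.05011100e-05,
        1.68360467e+00, -1.03093112e-01]), 'qvel': array([ 0.00031727,  0.00062579,  0.00197575,  0.0010994 , -0.00016862,
        0.0004728 ]), 'joint_torque': array([-1.19731820e-03, -3.40182853e+01, -3.02430260e+01,  7.15532689e-02,
        3.29330144e-02, -1.69049072e-04]), 'tool_pos': array([ 0.16495218, -0.52412674,  0.2123336 ]), 'ee_rot': array([-3.13943746e+00, -2.12482848e-04,  3.04811363e-01]), 'wrist_force': array([0.26296285, 0.01654862, 0.05559078]), 'wrist_torque': array([-0.01568435,  0.01654208, -0.02004019]), 'width': 0.09443469311743335}
top {'intrinsics': array([[462.88266444,   0.        , 255.77140026],
       [  0.        , 462.88266444, 190.43202243],
       [  0.        ,   0.        ,   1.        ]]), 'origin': array([0.37127739, 0.14026775, 1.47422898]), 'orientation': array([-3.00262941e+00, -4.95814570e-04, -1.59640052e+00])}
die [(0.78, [95.9, 208.5, 162.3, 271.7]), (0.76, [223.0, 159.8, 261.2, 199.4]), (0.55, [193.8, 256.4, 252.3, 314.6])]
post [(0.44, [283.0, 165.3, 320.6, 173.5])]
plate [(0.82, [210.5, 147.3, 331.1, 234.0])]
far_rail [(0.69, [281.4, 163.9, 315.6, 174.3]), (0.33, [156.0, 130.2, 188.3, 208.5])]
side_rail []
side {'intrinsics': array([[386.54987956,   0.        , 255.52907057],
       [  0.        , 386.54987956, 187.20331521],
       [  0.        ,   0.        ,   1.        ]]), 'origin': array([0.14862048, 0.72423182, 0.88974741]), 'orientation': array([-2.42388300e+00,  2.47963430e-03, -2.51882657e+00])}
die [(0.91, [280.8, 231.7, 370.7, 314.5]), (0.88, [156.5, 287.9, 252.9, 384.0]), (0.74, [211.1, 173.3, 263.8, 222.9])]
post [(0.44, [304.4, 133.2, 316.5, 155.3])]
plate [(0.66, [186.2, 137.9, 332.8, 250.7])]
far_rail [(0.55, [252.9, 146.8, 279.6, 167.8])]
side_rail [(0.68, [275.0, 153.4, 302.2, 175.9])]
```

View pics/top0b.png

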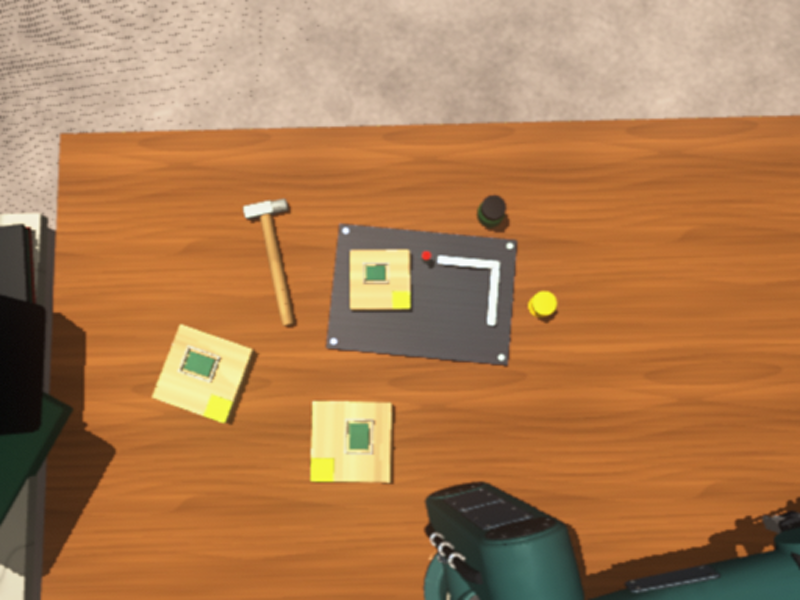

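View pics/side0.png

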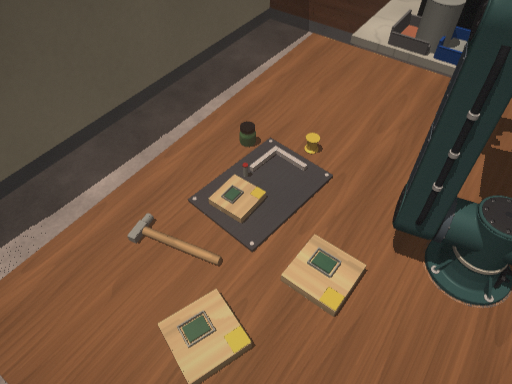

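Three dies can be taken for the one wanted, at these pixels in the 800x600 top view: (380,280) on the plate, (352,442), and (203,374). The one on the plate is the smallest, and it lies on the +y side of the post with its yellow corner near the post on the robot's side. That is the one I choose. I measure it next.

```bash
cat > h.py <<'E'
from bench import *
import cv2,numpy as np
from scipy.spatial.transform import Rotation as R
X0,Y0,S=0.30,-0.25,1000.  # rectified: col=(x-X0)*S, row=(y-Y0)*S  (x right, y down)
def rect(img,n,z,size=(550,700)):
    c=camera_model(n);Rm=R.from_euler('xyz',c["orientation"]).as_matrix();K=c["intrinsics"]
    M=np.array([[1/S,0,X0],[0,1/S,Y0],[0,0,z]])  # pix->world
    M[:,2]-=c["origin"]
    H=K@Rm.T@M
    return cv2.warpPerspective(img,np.linalg.inv(H),size,flags=cv2.INTER_LINEAR)
def w(pt): return np.array([pt[0]/S+X0,pt[1]/S+Y0])
def big(m):
    n,l,s,c=cv2.connectedComponentsWithStats(m.astype(np.uint8))
    return (l==1+np.argmax(s[1:,4])).astype(np.uint8)
def quad(m):
    c=max(cv2.findContours(m.astype(np.uint8),cv2.RETR_EXTERNAL,cv2.CHAIN_APPROX_NONE)[0],key=cv2.contourArea)
    (cx,cy),wh,a=cv2.minAreaRect(c); return w((cx,cy)),wh,a,[w(p) for p in cv2.boxPoints(((cx,cy),wh,a))]
E
python3 - <<'E'
from h import *
for n in("top","side"):
    f=np.load(f"pics/{n}0.npz");p=f["p"]
    for nm,z in(("plate",.012),("die",.036),("rail",.030),("tip",.056)):
        r=rect(p,n,z);cv2.imwrite(f"pics/r_{n}_{nm}.png",r[:,:,::-1])
        hs=cv2.cvtColor(r,cv2.COLOR_RGB2HSV).astype(int);h,s,v=hs[...,0],hs[...,1],hs[...,2]
        if nm=="plate": m=(v<110)&(s<90)
        if nm=="die": m=(h>15)&(h<35)&(s>60)&(v>150)
        if nm=="rail": m=(s<40)&(v>150)
        if nm=="tip": m=((h<6)|(h>172))&(s>170)&(v>80)
        m[:, :0]=0
        k,l,st,c=cv2.connectedComponentsWithStats(m.astype(np.uint8))
        for i in range(1,k):
            if st[i,4]>(40 if nm=="tip" else 1000): 
                q=quad(l==i);print(n,nm,st[i,4],q[0].round(4),np.round(q[1],0),round(q[2],1),np.round(q[3],3).tolist())
a=cv2.imread("pics/r_top_die.png");b=cv2.imread("pics/r_side_die.png")
cv2.imwrite("pics/cmp.png",np.hstack([a[150:600,100:500],b[150:600,100:500]]))
E
```

```text
top plate 52504 [0.5806 0.0684] [326. 257.] 83.2 [[0.4339999854564667, -0.07800000160932541], [0.6890000104904175, -0.10899999737739563], [0.7269999980926514, 0.2150000035762787], [0.47200000286102295, 0.24500000476837158]]
top plate 1647 [ 0.7595 -0.0645] [45. 46.] 51.3 [[0.7269999980926514, -0.06800000369548798], [0.7630000114440918, -0.09700000286102295], [0.7919999957084656, -0.061000000685453415], [0.7559999823570251, -0.03200000151991844]]
top die 2705 [ 0.5555 -0.1502] [53. 64.] 8.1 [[0.5249999761581421, -0.12200000137090683], [0.5339999794960022, -0.1860000044107437], [0.5860000252723694, -0.17800000309944153], [0.5770000219345093, -0.11500000208616257]]
top die 14012 [0.6127 0.1746] [124. 124.] 89.1 [[0.550000011920929, 0.11400000005960464], [0.6740000247955322, 0.1120000034570694], [0.6759999990463257, 0.23600000143051147], [0.5519999861717224, 0.2370000034570694]]
top die 10254 [0.3355 0.2364] [160.  75.] 88.8 [[0.296999990940094, 0.15700000524520874], [0.3709999918937683, 0.15600000321865082], [0.375, 0.3149999976158142], [0.30000001192092896, 0.31700000166893005]]
top di
[... 2143 characters left out ...]
], [0.5350000262260437, -0.14399999380111694]]
side die 11568 [0.6112 0.1753] [121. 119.] 89.0 [[0.5509999990463257, 0.11599999666213989], [0.6700000166893005, 0.11400000005960464], [0.671999990940094, 0.23499999940395355], [0.5529999732971191, 0.2370000034570694]]
side die 8196 [0.335  0.2405] [155.  70.] 90.0 [[0.30000001192092896, 0.16300000250339508], [0.3700000047683716, 0.16300000250339508], [0.3700000047683716, 0.3179999887943268], [0.30000001192092896, 0.3179999887943268]]
side tip 149 [0.6535 0.079 ] [12. 13.] 90.0 [[0.6470000147819519, 0.0729999989271164], [0.6600000262260437, 0.0729999989271164], [0.6600000262260437, 0.08500000089406967], [0.6470000147819519, 0.08500000089406967]]
```

View pics/cmp.png

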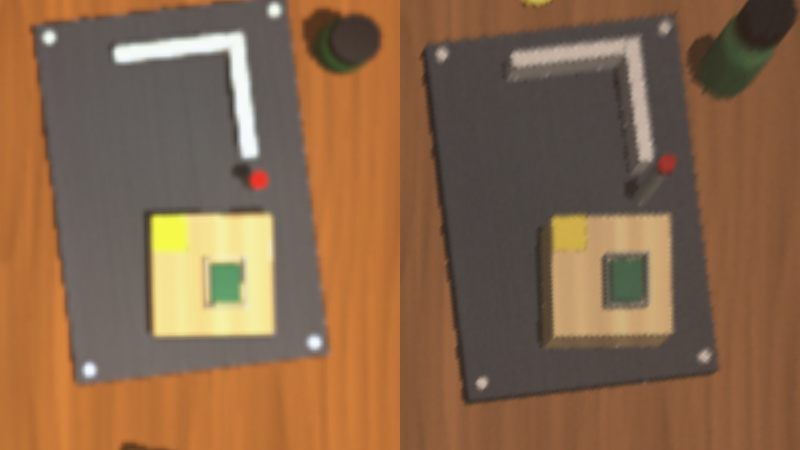

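The side view confirms the choice: 120 mm square, yellow corner near the post on the robot's side. The plate is at about (0.5845, 0.0887), yaw -6.9°, and the post tip and rails agree with that. Next come a depth-based die tracker and a move calculator.

```bash
cat >> h.py <<'E'
from scipy.optimize import minimize
import json,os,sys
PL=np.array([.5845,.0887]);PY=np.radians(-6.9)
def rot(a): return np.array([[np.cos(a),-np.sin(a)],[np.sin(a),np.cos(a)]])
def p2w(p): return PL+rot(PY)@np.asarray(p)/1000
def w2p(x): return (np.asarray(x)-PL)@rot(PY)*1000
def cloud(n):
    p,d=snapshot(n);c=camera_model(n);K=c["intrinsics"]
    v,u=np.nonzero(d>0);z=d[v,u]
    P=np.c_[(u-K[0,2])/K[0,0]*z,(v-K[1,2])/K[1,1]*z,z]@R.from_euler('xyz',c["orientation"]).as_matrix().T+c["origin"]
    return p,P,cv2.cvtColor(p,cv2.COLOR_RGB2HSV)[v,u].astype(int)
def track(save=None):
    g=np.array(json.load(open("die.json"))) if os.path.exists("die.json") else np.array([17,89,6.])
    W=[];B=[];Yl=[]
    for n in("top","side"):
        p,P,h=cloud(n)
        if save: cv2.imwrite(f"pics/{save}_{n}.png",p[:,:,::-1])
        q=w2p(P[:,:2]);near=np.hypot(*(q-g[:2]).T)<130;z=P[:,2]
        wood=near&(z>.029)&(z<.044)&(h[:,0]>15)&(h[:,0]<35)&(h[:,1]>60)
        wt=1 if n=="top" else .6
        W.append(np.c_[q[wood],np.full(wood.sum(),wt)])
        b=near&(z<.018);B.append(np.c_[q[b],np.full(b.sum(),wt)])
        y=wood&(h[:,1]>165);Yl.append(q[y])
    W=np.vstack(W);B=np.vstack(B)
    def ins(x,Q):
        l=(Q[:,:2]-x[:2])@rot(np.radians(x[2]));m=60-np.abs(l).max(1)
        return Q[:,2]/(1+np.exp(-m/1.5))
    f=lambda x:ins(x,B).sum()-2*ins(x,W).sum()
    best=min((minimize(f,g+[dx,0,dt],method="Nelder-Mead",options=dict(initial_simplex=g+[dx,0,dt]+np.array([[0,0,0],[12,0,0],[0,12,0],[0,0,10]]),xatol=.05,fatol=.05)) for dx in(-6,6) for dt in(-8,8)),key=lambda r:r.fun)
    x=best.x;json.dump(x.tolist(),open("die.json","w"))
    yl=[((np.median(y,0)-x[:2])@rot(np.radians(x[2]))).round(0) if len(y)>5 else None for y in Yl]
    post=(np.array([70,0])-x[:2])@rot(np.radians(x[2]))
    print("die plate",x.round(1),"post in body",post.round(1),"yellow body",yl,"nW",len(W),"miss",(W[:,2].sum()-ins(x,W).sum()).round(0))
    return x
def tcp():
    o=get_obs();print("t",round(o["time"],2),"tcp plate",w2p(o["tool_pos"][:2]).round(1),"z",o["tool_pos"][2].round(4),"yaw-rel",np.degrees(o["ee_rot"][2]-PY).round(1),"F plate",(rot(PY).T@o["wrist_force"][:2]).round(1),o["wrist_force"][2].round(1),"w",o["width"].round(3));return o
def move(o,x,y,z,yawrel):
    Rm=R.from_euler('xyz',o["ee_rot"]);T=R.from_euler('xyz',[np.pi,0,PY+np.radians(yawrel)])
    s=Rm.inv().apply(np.r_[p2w((x,y)),z]-o["tool_pos"]);a=(Rm.inv()*T).as_rotvec()
    print("->",(x,y,z,yawrel),"t",s.round(4),"a",a.round(3))
def body(x,b): return x[:2]+rot(np.radians(x[2]))@np.asarray(b,float)
E
python3 - <<'E'
from h import *
x=track();o=tcp()
b=body(x,(0,90));move(o,*b,.15,90+x[2])
b=body(x,(0,80));move(o,*b,.03,90+x[2])
E
```

```text
die plate [16.9 89.4  5.7] post in body [ 43.9 -94.3] yellow body [array([-44., -44.]), None] nW 2457 miss 97.0Traceback (most recent call last):
  File "<stdin>", line 2, in <module>
  File "h.py", line 53, in tcp
    o=get_obs();print("t",round(o["time"],2),"tcp plate",w2p(o["tool_pos"][:2]).round(1),"z",o["tool_pos"][2].round(4),"yaw-rel",np.degrees(o["ee_rot"][2]-PY).round(1),"F plate",(rot(PY).T@o["wrist_force"][:2]).round(1),o["wrist_force"][2].round(1),"w",o["width"].round(3));return o
                                                                                                                                                                                                                                                             ^^^^^^^^^^^^^^^^
AttributeError: 'float' object has no attribute 'round'
```

```bash
sed -i 's/o\["width"\].round(3)/round(float(o["width"]),3)/' h.py
python3 - <<'E'
from h import *
x=np.array(json.load(open("die.json")));o=tcp()
b=body(x,(0,90));move(o,*b,.15,90+x[2])
E
```

```text
t 0.7 tcp plate [-342.7 -659.3] z 0.2135 yaw-rel 24.4 F plate [-0.9  0.4] 0.1 w 0.094
-> (np.float64(8.009754012646344), np.float64(178.98611884992403), 0.15, np.float64(95.69837174735677)) t [ 0.6653 -0.619   0.0635] a [ 0.     0.    -1.245]
```

Request:
{"name": "step_arm", "arguments": {
  "steps": [
    {"jaw":0,"tx":0.665,"ty":-0.619,"tz":0,"az":-1.245},
    {"jaw":0,"tx":0.665,"ty":-0.619,"tz":0,"az":-1.245},
    {"jaw":0,"tx":0.665,"ty":-0.619,"tz":0,"az":-1.245},
    {"jaw":0,"tx":0.665,"ty":-0.619,"tz":0,"az":-1.245},
    {"jaw":0,"tx":0.665,"ty":-0.619,"tz":0,"az":-1.245},
    {"jaw":0,"tx":0.665,"ty":-0.619,"tz":0,"az":-1.245},
    {"jaw":0,"tx":0.665,"ty":-0.619,"tz":0,"az":-1.245},
    {"jaw":0,"tx":0.665,"ty":-0.619,"tz":0,"az":-1.245}
  ]
}}

```text
invalid input
```

```bash
cat > m.py <<'E'
# m.py T x,y,z,yaw ... (plate mm, z m, yaw rel deg) ; B bx,by,z,yawoffset in die frame; t = track first
from h import *
a=sys.argv[1:]
x=np.array(json.load(open("die.json")))
if a and a[0].startswith("t"): x=track(a[0][1:] or None);a=a[1:]
o=tcp()
for s in a:
    v=[float(k) for k in s[1:].split(",")]
    if s[0]=="B": b=body(x,v[:2]);move(o,*b.round(1),v[2],round(v[3]+x[2],1))
    else: move(o,*v)
E
python3 m.py B0,90,.15,90
```

```text
t 0.7 tcp plate [-342.7 -659.3] z 0.2135 yaw-rel 24.4 F plate [-0.9  0.4] 0.1 w 0.094
-> (np.float64(8.0), np.float64(179.0), 0.15, np.float64(95.7)) t [ 0.6653 -0.619   0.0635] a [ 0.     0.    -1.245]
```

Request:
{"name": "step_arm", "arguments": {
  "steps": [
    {"jaw":0,"tx":0.665,"ty":-0.619,"tz":0,"ax":0,"ay":0,"az":-1.245},
    {"jaw":0,"tx":0.665,"ty":-0.619,"tz":0,"ax":0,"ay":0,"az":-1.245},
    {"jaw":0,"tx":0.665,"ty":-0.619,"tz":0,"ax":0,"ay":0,"az":-1.245},
    {"jaw":0,"tx":0.665,"ty":-0.619,"tz":0,"ax":0,"ay":0,"az":-1.245},
    {"jaw":0,"tx":0.665,"ty":-0.619,"tz":0,"ax":0,"ay":0,"az":-1.245},
    {"jaw":0,"tx":0.665,"ty":-0.619,"tz":0,"ax":0,"ay":0,"az":-1.245},
    {"jaw":0,"tx":0.665,"ty":-0.619,"tz":0,"ax":0,"ay":0,"az":-1.245},
    {"jaw":0,"tx":0.665,"ty":-0.619,"tz":0,"ax":0,"ay":0,"az":-1.245}
  ]
}}

```text
time: 1.5
tool_pos: [0.3631, -0.175, 0.2139]
ee_rot: [3.14, 0.001, 1.511]
wrist_force: [0.7, -0.1, -1.0]
width: 0.0335
```

```bash
python3 m.py B0,90,.15,90
```

```text
t 1.5 tcp plate [-188.1 -288.4] z 0.2139 yaw-rel 93.4 F plate [ 0.7 -0. ] -1.0 w 0.033
-> (np.float64(8.0), np.float64(179.0), 0.15, np.float64(95.7)) t [0.4548 0.2237 0.0638] a [ 0.001  0.001 -0.039]
```

Request:
{"name": "step_arm", "arguments": {
  "steps": [
    {"jaw":0,"tx":0.455,"ty":0.224,"tz":0,"ax":0,"ay":0,"az":-0.039},
    {"jaw":0,"tx":0.455,"ty":0.224,"tz":0,"ax":0,"ay":0,"az":-0.039},
    {"jaw":0,"tx":0.455,"ty":0.224,"tz":0,"ax":0,"ay":0,"az":-0.039},
    {"jaw":0,"tx":0.455,"ty":0.224,"tz":0,"ax":0,"ay":0,"az":-0.039},
    {"jaw":0,"tx":0.455,"ty":0.224,"tz":0.0,"ax":0,"ay":0,"az":-0.039},
    {"jaw":0,"tx":0.455,"ty":0.224,"tz":0.0,"ax":0,"ay":0,"az":-0.039},
    {"jaw":0,"tx":0.455,"ty":0.224,"tz":0.0,"ax":0,"ay":0,"az":-0.039},
    {"jaw":0,"tx":0.455,"ty":0.224,"tz":0.0,"ax":0,"ay":0,"az":-0.039}
  ]
}}

```text
time: 2.3
tool_pos: [0.561, 0.173, 0.2138]
ee_rot: [3.14, 0.001, 1.55]
wrist_force: [0.8, -0.5, 0.5]
width: 0.0004
```

```bash
python3 m.py B0,90,.1,90
```

```text
t 2.3 tcp plate [-33.5  80.9] z 0.2138 yaw-rel 95.7 F plate [ 0.9 -0.4] 0.5 w 0.0
-> (np.float64(8.0), np.float64(179.0), 0.1, np.float64(95.7)) t [0.0937 0.0508 0.1138] a [0.002 0.001 0.   ]
```

Request:
{"name": "step_arm", "arguments": {
  "steps": [
    {"jaw":0,"tx":0.047,"ty":0.025,"tz":0,"ax":0,"ay":0,"az":0},
    {"jaw":0,"tx":0.094,"ty":0.051,"tz":0,"ax":0,"ay":0,"az":0},
    {"jaw":0,"tx":0.094,"ty":0.051,"tz":0.03,"ax":0,"ay":0,"az":0},
    {"jaw":0,"tx":0.094,"ty":0.051,"tz":0.075,"ax":0,"ay":0,"az":0},
    {"jaw":0,"tx":0.094,"ty":0.051,"tz":0.12,"ax":0,"ay":0,"az":0},
    {"jaw":0,"tx":0.094,"ty":0.051,"tz":0.155,"ax":0,"ay":0,"az":0},
    {"jaw":0,"tx":0.094,"ty":0.051,"tz":0.18,"ax":0,"ay":0,"az":0},
    {"jaw":0,"tx":0.094,"ty":0.051,"tz":0.187,"ax":0,"ay":0,"az":0}
  ]
}}

```text
time: 3.1
tool_pos: [0.6116, 0.2648, 0.0221]
ee_rot: [-3.136, 0.004, 1.55]
wrist_force: [0.2, -0.2, -0.3]
width: 0.0003
```

```bash
python3 m.py tap B0,70,.027,90 B0,42,.027,90
```

```text
die plate [16.9 88.6  5.4] post in body [ 44.6 -93.2] yellow body [array([-41., -41.]), None] nW 1547 miss 64.0
t 3.2 tcp plate [  7.7 178.9] z 0.0255 yaw-rel 95.7 F plate [-0.1  0.2] -0.1 w 0.001
-> (np.float64(10.4), np.float64(158.3), 0.027, np.float64(95.4)) t [-0.0208  0.0007 -0.0014] a [-0.001  0.002  0.005]
-> (np.float64(13.0), np.float64(130.4), 0.027, np.float64(95.4)) t [-0.0488  0.0005 -0.0014] a [-0.001  0.002  0.005]
```

View pics/ap_side.png

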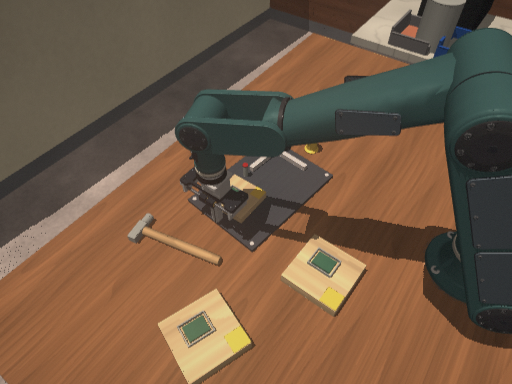

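Request:
{"name": "step_arm", "arguments": {
  "steps": [
    {"jaw":0,"tx":-0.012,"ty":0,"tz":-0.001,"ax":0,"ay":0,"az":0},
    {"jaw":0,"tx":-0.018,"ty":0,"tz":-0.001,"ax":0,"ay":0,"az":0},
    {"jaw":0,"tx":-0.022,"ty":0,"tz":-0.001,"ax":0,"ay":0,"az":0},
    {"jaw":0,"tx":-0.026,"ty":0,"tz":-0.001,"ax":0,"ay":0,"az":0},
    {"jaw":0,"tx":-0.03,"ty":0,"tz":-0.001,"ax":0,"ay":0,"az":0},
    {"jaw":0,"tx":-0.034,"ty":0,"tz":-0.001,"ax":0,"ay":0,"az":0},
    {"jaw":0,"tx":-0.038,"ty":0,"tz":-0.001,"ax":0,"ay":0,"az":0},
    {"jaw":0,"tx":-0.042,"ty":0,"tz":-0.001,"ax":0,"ay":0,"az":0}
  ]
}}

```text
time: 4.0
tool_pos: [0.6127, 0.2234, 0.0268]
ee_rot: [-3.141, 0.002, 1.55]
wrist_force: [-0.4, 4.0, 2.3]
width: 0.0006
```

```bash
python3 m.py t B-45,80,.026,90
```

```text
die plate [17.6 66.8  6.4] post in body [ 44.6 -72.2] yellow body [array([-43., -40.]), None] nW 1220 miss 52.0
t 4.1 tcp plate [ 11.8 136.2] z 0.0263 yaw-rel 95.7 F plate [0.5 2.2] 0.8 w 0.001
-> (np.float64(-36.0), np.float64(141.2), 0.026, np.float64(96.4)) t [ 0.0097 -0.047   0.0003] a [-0.001  0.003 -0.013]
```

Request:
{"name": "step_arm", "arguments": {
  "steps": [
    {"jaw":0,"tx":-0.003,"ty":0,"tz":0,"ax":0,"ay":0,"az":0},
    {"jaw":0,"tx":-0.005,"ty":0,"tz":0,"ax":0,"ay":0,"az":0},
    {"jaw":0,"tx":0.008,"ty":0,"tz":0,"ax":0,"ay":0,"az":0},
    {"jaw":0,"tx":0.01,"ty":-0.02,"tz":0,"ax":0,"ay":0,"az":0},
    {"jaw":0,"tx":0.01,"ty":-0.046,"tz":0,"ax":0,"ay":0,"az":0},
    {"jaw":0,"tx":0.01,"ty":-0.046,"tz":0,"ax":0,"ay":0,"az":0}
  ]
}}

```text
time: 4.7
tool_pos: [0.5631, 0.2327, 0.0244]
ee_rot: [-3.135, 0.007, 1.551]
wrist_force: [-0.1, 0.7, -0.5]
width: 0.0007
```

```bash
cat > plan.py <<'E'
# plan.py px dtheta [gap]: pusher rows carrying the die about CoR (post_bx,0); starts by closing to the face
from h import *
px,D=map(float,sys.argv[1:3]);n=8
x=track();o=tcp();T0=o["ee_rot"]
y=x.copy();k=0;Q=[]
for i in range(n):
    for j in range(20):
        d=np.radians(D/(n*20));b=(np.array([70,0])-y[:2])@rot(np.radians(y[2]))
        c=body(y,(b[0],0));y=np.r_[c+rot(d)@(y[:2]-c),y[2]+np.degrees(d)]
        b=(np.array([70,0])-y[:2])@rot(np.radians(y[2]));y[:2]+=rot(np.radians(y[2]))@[0,b[1]+68]
    move(o,*body(y,(px,68)).round(1),.026,round(90+y[2],1))
print("end die",y.round(1),"bx",b.round(1))
E
python3 plan.py -46 20
```

```text
die plate [18.7 62.2  5.5] post in body [ 45.1 -66.8] yellow body [array([-44., -42.]), None] nW 1144 miss 39.0
t 4.8 tcp plate [-35.2 141. ] z 0.0256 yaw-rel 95.7 F plate [-0.3 -0.4] 0.3 w 0.001
-> (np.float64(-36.3), np.float64(122.4), 0.026, np.float64(98.0)) t [-0.0184 -0.003  -0.0003] a [-0.002  0.005 -0.04 ]
-> (np.float64(-38.6), np.float64(118.1), 0.026, np.float64(100.5)) t [-0.0225 -0.0057 -0.0002] a [-0.002  0.005 -0.084]
-> (np.float64(-40.7), np.float64(114.0), 0.026, np.float64(103.0)) t [-0.0264 -0.0082 -0.0002] a [-0.002  0.005 -0.127]
-> (np.float64(-42.7), np.float64(109.8), 0.026, np.float64(105.5)) t [-0.0303 -0.0106 -0.0002] a [-0.002  0.005 -0.171]
-> (np.float64(-44.6), np.float64(105.7), 0.026, np.float64(108.0)) t [-0.0342 -0.0129 -0.0002] a [-0.002  0.005 -0.215]
-> (np.float64(-46.3), np.float64(101.7), 0.026, np.float64(110.5)) t [-0.038  -0.015  -0.0001] a [-0.002  0.005 -0.258]
-> (np.float64(-47.9), np.float64(97.6), 0.026, np.float64(113.0)) t [-0.042  -0.017  -0.0001] a [-0.003  0.005 -0.302]
-> (np.float64(-49.4), np.float64(93.7), 0.026, np.float64(115.5)) t [-0.0457 -0.0189 -0.0001] a [-0.003  0.005 -0.346]
end die [21.4 52.2 25.5] bx [ 21.4 -68. ]
```

Request:
{"name": "step_arm", "arguments": {
  "steps": [
    {"jaw":0,"tx":-0.01,"ty":-0.003,"tz":0,"ax":0,"ay":0,"az":-0.02},
    {"jaw":0,"tx":-0.0184,"ty":-0.003,"tz":0,"ax":0,"ay":0,"az":-0.04},
    {"jaw":0,"tx":-0.0225,"ty":-0.0057,"tz":0,"ax":0,"ay":0,"az":-0.084},
    {"jaw":0,"tx":-0.0264,"ty":-0.0082,"tz":0,"ax":0,"ay":0,"az":-0.127},
    {"jaw":0,"tx":-0.0303,"ty":-0.0106,"tz":0,"ax":0,"ay":0,"az":-0.171},
    {"jaw":0,"tx":-0.0342,"ty":-0.0129,"tz":0,"ax":0,"ay":0,"az":-0.215},
    {"jaw":0,"tx":-0.038,"ty":-0.015,"tz":0,"ax":0,"ay":0,"az":-0.258},
    {"jaw":0,"tx":-0.042,"ty":-0.017,"tz":0,"ax":0,"ay":0,"az":-0.302}
  ]
}}

```text
time: 5.6
tool_pos: [0.5493, 0.1915, 0.0255]
ee_rot: [-3.138, 0.004, 1.853]
wrist_force: [-0.6, 2.4, -0.0]
width: 0.0006
```

```bash
python3 plan.py -46 18
```

```text
die plate [24.2 53.5 25.8] post in body [ 18.  -68.1] yellow body [array([-44., -42.]), None] nW 932 miss 44.0
t 5.7 tcp plate [-47.5  97.3] z 0.0255 yaw-rel 113.0 F plate [-1.  1.] -0.7 w 0.0
-> (np.float64(-48.1), np.float64(91.2), 0.026, np.float64(118.1)) t [-0.0054 -0.0029 -0.0004] a [-0.004  0.004 -0.09 ]
-> (np.float64(-49.3), np.float64(87.8), 0.026, np.float64(120.3)) t [-0.008  -0.0053 -0.0004] a [-0.005  0.004 -0.128]
-> (np.float64(-50.4), np.float64(84.5), 0.026, np.float64(122.6)) t [-0.0106 -0.0076 -0.0004] a [-0.005  0.004 -0.168]
-> (np.float64(-51.4), np.float64(81.2), 0.026, np.float64(124.8)) t [-0.0133 -0.0098 -0.0004] a [-0.005  0.004 -0.207]
-> (np.float64(-52.4), np.float64(78.0), 0.026, np.float64(127.1)) t [-0.0158 -0.012  -0.0003] a [-0.005  0.004 -0.247]
-> (np.float64(-53.3), np.float64(74.8), 0.026, np.float64(129.3)) t [-0.0184 -0.0141 -0.0003] a [-0.005  0.004 -0.285]
-> (np.float64(-54.1), np.float64(71.7), 0.026, np.float64(131.6)) t [-0.021  -0.016  -0.0003] a [-0.005  0.004 -0.325]
-> (np.float64(-54.9), np.float64(68.6), 0.026, np.float64(133.8)) t [-0.0235 -0.018  -0.0003] a [-0.005  0.003 -0.364]
end die [25.4 51.4 43.8] bx [ -3.4 -68. ]
```

Request:
{"name": "step_arm", "arguments": {
  "steps": [
    {"jaw":0,"tx":-0.0054,"ty":-0.0029,"tz":0,"ax":0,"ay":0,"az":-0.09},
    {"jaw":0,"tx":-0.008,"ty":-0.0053,"tz":0,"ax":0,"ay":0,"az":-0.128},
    {"jaw":0,"tx":-0.0106,"ty":-0.0076,"tz":0,"ax":0,"ay":0,"az":-0.168},
    {"jaw":0,"tx":-0.0133,"ty":-0.0098,"tz":0,"ax":0,"ay":0,"az":-0.207},
    {"jaw":0,"tx":-0.0158,"ty":-0.012,"tz":0,"ax":0,"ay":0,"az":-0.247},
    {"jaw":0,"tx":-0.0184,"ty":-0.0141,"tz":0,"ax":0,"ay":0,"az":-0.285},
    {"jaw":0,"tx":-0.021,"ty":-0.016,"tz":0,"ax":0,"ay":0,"az":-0.325},
    {"jaw":0,"tx":-0.0235,"ty":-0.018,"tz":0,"ax":0,"ay":0,"az":-0.364}
  ]
}}

```text
time: 6.5
tool_pos: [0.5376, 0.1649, 0.0256]
ee_rot: [-3.136, -0.001, 2.216]
wrist_force: [-3.5, 4.8, 0.7]
width: 0.0005
```

```bash
python3 m.py t B-46,85,.026,90 B-46,85,.1,90 B95,5,.1,90 B90,5,.026,90 B90,5,.026,0
```

```text
die plate [27.8 53.  44.7] post in body [ -7.3 -67.4] yellow body [array([-45., -43.]), None] nW 824 miss 46.0
t 6.6 tcp plate [-55.9  69.6] z 0.0256 yaw-rel 133.8 F plate [-4.2  3.8] 1.6 w 0.0
-> (np.float64(-64.7), np.float64(81.1), 0.026, np.float64(134.7)) t [ 0.0144  0.0016 -0.0004] a [-0.007 -0.001 -0.016]
-> (np.float64(-64.7), np.float64(81.1), 0.1, np.float64(134.7)) t [ 0.0145  0.0011 -0.0744] a [-0.007 -0.001 -0.016]
-> (np.float64(91.8), np.float64(123.4), 0.1, np.float64(134.7)) t [-0.0633  0.1433 -0.0755] a [-0.007 -0.001 -0.016]
-> (np.float64(88.2), np.float64(119.9), 0.026, np.float64(134.7)) t [-0.0634  0.1388 -0.0014] a [-0.007 -0.001 -0.016]
-> (np.float64(88.2), np.float64(119.9), 0.026, np.float64(44.7)) t [-0.0634  0.1388 -0.0014] a [-0.006  0.004  1.555]
```

Request:
{"name": "step_arm", "arguments": {
  "steps": [
    {"jaw":0,"tx":0.014,"ty":0,"tz":0,"ax":0,"ay":0,"az":0},
    {"jaw":0,"tx":0.014,"ty":0.001,"tz":-0.04,"ax":0,"ay":0,"az":-0.016},
    {"jaw":0,"tx":0.014,"ty":0.001,"tz":-0.07,"ax":0,"ay":0,"az":-0.016},
    {"jaw":0,"tx":-0.005,"ty":0.04,"tz":-0.073,"ax":0,"ay":0,"az":-0.016},
    {"jaw":0,"tx":-0.025,"ty":0.08,"tz":-0.073,"ax":0,"ay":0,"az":-0.016},
    {"jaw":0,"tx":-0.045,"ty":0.12,"tz":-0.073,"ax":0,"ay":0,"az":-0.016},
    {"jaw":0,"tx":-0.058,"ty":0.14,"tz":-0.073,"ax":0,"ay":0,"az":-0.016},
    {"jaw":0,"tx":-0.058,"ty":0.14,"tz":-0.073,"ax":0,"ay":0,"az":-0.016}
  ]
}}

```text
time: 7.4
tool_pos: [0.6871, 0.2023, 0.0958]
ee_rot: [-3.135, 0.0, 2.229]
wrist_force: [0.1, 0.8, 1.0]
width: 0.0003
```

```bash
python3 m.py t B88,10,.026,90
```

```text
die plate [26.5 52.4 44.7] post in body [ -5.9 -67.9] yellow body [array([-42., -43.]), None] nW 1293 miss 60.0
t 7.5 tcp plate [ 85.5 125. ] z 0.0967 yaw-rel 134.7 F plate [-0.9 -0.7] -0.2 w 0.001
-> (np.float64(81.9), np.float64(121.4), 0.026, np.float64(134.7)) t [-0.0001 -0.0045  0.0707] a [-0.008 -0.001 -0.001]
```

Request:
{"name": "step_arm", "arguments": {
  "steps": [
    {"jaw":0,"tx":0,"ty":0,"tz":0.03,"ax":0,"ay":0,"az":0},
    {"jaw":0,"tx":0,"ty":0,"tz":0.06,"ax":0,"ay":0,"az":0},
    {"jaw":0,"tx":0,"ty":0,"tz":0.07,"ax":0,"ay":0,"az":0},
    {"jaw":0,"tx":0,"ty":-0.01,"tz":0.07,"ax":0,"ay":0,"az":0},
    {"jaw":0,"tx":0,"ty":-0.018,"tz":0.07,"ax":0,"ay":0,"az":0},
    {"jaw":0,"tx":0,"ty":-0.024,"tz":0.07,"ax":0,"ay":0,"az":0},
    {"jaw":0,"tx":0,"ty":-0.03,"tz":0.07,"ax":0,"ay":0,"az":0},
    {"jaw":0,"tx":0,"ty":-0.035,"tz":0.07,"ax":0,"ay":0,"az":0}
  ]
}}

```text
time: 8.3
tool_pos: [0.6577, 0.1812, 0.0296]
ee_rot: [-3.139, 0.001, 2.23]
wrist_force: [2.9, 3.2, 2.8]
width: 0.0004
```

```bash
python3 m.py t
```

```text
die plate [16.8 43.8 45.4] post in body [  6.1 -68.7] yellow body [array([-42., -43.]), None] nW 1348 miss 57.0
t 8.4 tcp plate [ 60.9 100. ] z 0.0289 yaw-rel 134.6 F plate [0.6 1.2] 1.2 w 0.0
```

Going well: it slides with little rotation. I push 34 mm more.

Request:
{"name": "step_arm", "arguments": {
  "steps": [
    {"jaw":0,"tx":0,"ty":-0.004,"tz":0.002,"ax":0,"ay":0,"az":0},
    {"jaw":0,"tx":0,"ty":-0.008,"tz":0.003,"ax":0,"ay":0,"az":0},
    {"jaw":0,"tx":0,"ty":-0.012,"tz":0.003,"ax":0,"ay":0,"az":0},
    {"jaw":0,"tx":0,"ty":-0.017,"tz":0.003,"ax":0,"ay":0,"az":0},
    {"jaw":0,"tx":0,"ty":-0.021,"tz":0.003,"ax":0,"ay":0,"az":0},
    {"jaw":0,"tx":0,"ty":-0.025,"tz":0.003,"ax":0,"ay":0,"az":0},
    {"jaw":0,"tx":0,"ty":-0.03,"tz":0.003,"ax":0,"ay":0,"az":0},
    {"jaw":0,"tx":0,"ty":-0.034,"tz":0.003,"ax":0,"ay":0,"az":0}
  ]
}}

```text
time: 9.2
tool_pos: [0.6297, 0.1595, 0.0261]
ee_rot: [-3.136, 0.0, 2.23]
wrist_force: [4.2, 2.2, 3.0]
width: 0.0005
```

```bash
python3 m.py t B88,10,.1,90 B-46,90,.1,90
```

```text
die plate [-8.5 18.7 46. ] post in body [ 41.1 -69.5] yellow body [array([-43., -43.]), None] nW 1349 miss 52.0
t 9.3 tcp plate [35.8 75.2] z 0.0257 yaw-rel 134.6 F plate [1.8 1.7] 0.6 w 0.0
-> (np.float64(45.4), np.float64(89.0), 0.1, np.float64(136.0)) t [ 0.003   0.016  -0.0744] a [-0.007 -0.    -0.024]
-> (np.float64(-105.2), np.float64(48.2), 0.1, np.float64(136.0)) t [ 0.0798 -0.1199 -0.0734] a [-0.007 -0.    -0.024]
```

Request:
{"name": "step_arm", "arguments": {
  "steps": [
    {"jaw":0,"tx":0.003,"ty":0.012,"tz":0,"ax":0,"ay":0,"az":0},
    {"jaw":0,"tx":0.003,"ty":0.014,"tz":-0.04,"ax":0,"ay":0,"az":-0.024},
    {"jaw":0,"tx":0.003,"ty":0.014,"tz":-0.073,"ax":0,"ay":0,"az":-0.024},
    {"jaw":0,"tx":0.025,"ty":-0.025,"tz":-0.073,"ax":0,"ay":0,"az":-0.024},
    {"jaw":0,"tx":0.046,"ty":-0.063,"tz":-0.073,"ax":0,"ay":0,"az":-0.024},
    {"jaw":0,"tx":0.067,"ty":-0.1,"tz":-0.073,"ax":0,"ay":0,"az":-0.024},
    {"jaw":0,"tx":0.08,"ty":-0.12,"tz":-0.073,"ax":0,"ay":0,"az":-0.024},
    {"jaw":0,"tx":0.08,"ty":-0.12,"tz":-0.073,"ax":0,"ay":0,"az":-0.024}
  ]
}}

```text
time: 10.1
tool_pos: [0.4819, 0.149, 0.0983]
ee_rot: [-3.129, -0.002, 2.254]
wrist_force: [0.4, -0.7, 0.2]
width: -0.0001
```

```bash
python3 m.py t B-46,85,.026,90
```

```text
die plate [-6.6 18.6 45.1] post in body [ 40.9 -67.3] yellow body [array([-44., -43.]), None] nW 1430 miss 55.0
t 10.2 tcp plate [-105.6   48.2] z 0.0991 yaw-rel 136.0 F plate [-0.1 -0.5] 0.0 w 0.0
-> (np.float64(-99.3), np.float64(46.0), 0.026, np.float64(135.1)) t [-0.0061  0.0034  0.0731] a [-0.009 -0.     0.016]
```

Request:
{"name": "step_arm", "arguments": {
  "steps": [
    {"jaw":0,"tx":-0.003,"ty":0.002,"tz":0.035,"ax":-0.005,"ay":0,"az":0.01},
    {"jaw":0,"tx":-0.006,"ty":0.0034,"tz":0.065,"ax":-0.005,"ay":0,"az":0.016},
    {"jaw":0,"tx":-0.006,"ty":0.0034,"tz":0.073,"ax":-0.005,"ay":0,"az":0.016},
    {"jaw":0,"tx":-0.006,"ty":0.0034,"tz":0.073,"ax":-0.005,"ay":0,"az":0.016}
  ]
}}

```text
time: 10.6
tool_pos: [0.4908, 0.1461, 0.0242]
ee_rot: [-3.134, -0.002, 2.237]
wrist_force: [-0.5, -0.1, 0.9]
width: 0.0002
```

```bash
python3 plan.py -46 20
```

```text
die plate [-6.9 18.6 45.3] post in body [ 40.8 -67.8] yellow body [array([-44., -43.]), None] nW 1064 miss 51.0
t 10.7 tcp plate [-98.1  46.4] z 0.027 yaw-rel 135.1 F plate [ 0.1 -0.2] -0.1 w 0.001
-> (np.float64(-87.1), np.float64(29.2), 0.026, np.float64(137.8)) t [-0.02   -0.0044  0.001 ] a [-0.003  0.    -0.047]
-> (np.float64(-86.3), np.float64(24.6), 0.026, np.float64(140.3)) t [-0.0238 -0.0071  0.001 ] a [-0.003  0.    -0.091]
-> (np.float64(-85.5), np.float64(20.1), 0.026, np.float64(142.8)) t [-0.0275 -0.0097  0.001 ] a [-0.003  0.    -0.134]
-> (np.float64(-84.5), np.float64(15.8), 0.026, np.float64(145.3)) t [-0.0313 -0.0121  0.001 ] a [-0.003  0.    -0.178]
-> (np.float64(-83.5), np.float64(11.5), 0.026, np.float64(147.8)) t [-0.035  -0.0144  0.0011] a [-0.003 -0.    -0.222]
-> (np.float64(-82.3), np.float64(7.4), 0.026, np.float64(150.3)) t [-0.0388 -0.0165  0.0011] a [-0.003 -0.    -0.265]
-> (np.float64(-81.2), np.float64(3.4), 0.026, np.float64(152.8)) t [-0.0424 -0.0185  0.0011] a [-0.003 -0.    -0.309]
-> (np.float64(-79.9), np.float64(-0.5), 0.026, np.float64(155.3)) t [-0.046  -0.0204  0.0011] a [-0.003 -0.    -0.353]
end die [ 1.1 12.9 65.3] bx [ 17.1 -68. ]
```

Request:
{"name": "step_arm", "arguments": {
  "steps": [
    {"jaw":0,"tx":-0.012,"ty":-0.0044,"tz":0.001,"ax":0,"ay":0,"az":-0.02},
    {"jaw":0,"tx":-0.02,"ty":-0.0044,"tz":0.001,"ax":0,"ay":0,"az":-0.047},
    {"jaw":0,"tx":-0.0238,"ty":-0.0071,"tz":0.001,"ax":0,"ay":0,"az":-0.091},
    {"jaw":0,"tx":-0.0275,"ty":-0.0097,"tz":0.001,"ax":0,"ay":0,"az":-0.134},
    {"jaw":0,"tx":-0.0313,"ty":-0.0121,"tz":0.001,"ax":0,"ay":0,"az":-0.178},
    {"jaw":0,"tx":-0.035,"ty":-0.0144,"tz":0.001,"ax":0,"ay":0,"az":-0.222},
    {"jaw":0,"tx":-0.0388,"ty":-0.0165,"tz":0.001,"ax":0,"ay":0,"az":-0.265},
    {"jaw":0,"tx":-0.0424,"ty":-0.0185,"tz":0.001,"ax":0,"ay":0,"az":-0.309}
  ]
}}

```text
time: 11.5
tool_pos: [0.5045, 0.1026, 0.0279]
ee_rot: [-3.141, -0.001, 2.549]
wrist_force: [-2.6, 1.6, 0.9]
width: 0.0005
```

```bash
python3 plan.py -46 20
```

```text
die plate [ 4.  16.1 65.8] post in body [ 12.4 -66.8] yellow body [array([-38., -46.]), None] nW 1194 miss 40.0
t 11.6 tcp plate [-80.9   3.7] z 0.0278 yaw-rel 152.8 F plate [-3.8 -0.1] 1.7 w 0.0
-> (np.float64(-76.8), np.float64(-1.3), 0.026, np.float64(158.3)) t [-0.0059 -0.0025  0.0018] a [-0.002 -0.001 -0.096]
-> (np.float64(-75.7), np.float64(-4.9), 0.026, np.float64(160.8)) t [-0.0085 -0.0052  0.0018] a [-0.002 -0.001 -0.14 ]
-> (np.float64(-74.5), np.float64(-8.4), 0.026, np.float64(163.3)) t [-0.0112 -0.0078  0.0018] a [-0.002 -0.001 -0.183]
-> (np.float64(-73.2), np.float64(-11.8), 0.026, np.float64(165.8)) t [-0.0139 -0.0102  0.0018] a [-0.002 -0.001 -0.227]
-> (np.float64(-72.0), np.float64(-15.2), 0.026, np.float64(168.3)) t [-0.0165 -0.0127  0.0018] a [-0.002 -0.001 -0.271]
-> (np.float64(-70.7), np.float64(-18.4), 0.026, np.float64(170.8)) t [-0.0192 -0.015   0.0018] a [-0.002 -0.001 -0.314]
-> (np.float64(-69.4), np.float64(-21.6), 0.026, np.float64(173.3)) t [-0.0218 -0.0172  0.0018] a [-0.002 -0.001 -0.358]
-> (np.float64(-68.2), np.float64(-24.7), 0.026, np.float64(175.8)) t [-0.0243 -0.0194  0.0018] a [-0.002 -0.001 -0.402]
end die [ 3.  16.3 85.8] bx [-11.4 -68. ]
```

Request:
{"name": "step_arm", "arguments": {
  "steps": [
    {"jaw":0,"tx":-0.0059,"ty":-0.0025,"tz":0.001,"ax":0,"ay":0,"az":-0.096},
    {"jaw":0,"tx":-0.0085,"ty":-0.0052,"tz":0.001,"ax":0,"ay":0,"az":-0.14},
    {"jaw":0,"tx":-0.0112,"ty":-0.0078,"tz":0.001,"ax":0,"ay":0,"az":-0.183},
    {"jaw":0,"tx":-0.0139,"ty":-0.0102,"tz":0.001,"ax":0,"ay":0,"az":-0.227},
    {"jaw":0,"tx":-0.0165,"ty":-0.0127,"tz":0.001,"ax":0,"ay":0,"az":-0.271},
    {"jaw":0,"tx":-0.0192,"ty":-0.015,"tz":0.001,"ax":0,"ay":0,"az":-0.314},
    {"jaw":0,"tx":-0.0218,"ty":-0.0172,"tz":0.001,"ax":0,"ay":0,"az":-0.358}
  ]
}}

```text
time: 12.3
tool_pos: [0.5111, 0.0766, 0.0278]
ee_rot: [-3.141, -0.006, 2.906]
wrist_force: [-8.2, 2.5, 4.8]
width: -0.0001
```

```bash
python3 m.py tr84 B-46,68,.026,90
```

```text
die plate [ 4.8 18.  84.6] post in body [-11.8 -66.6] yellow body [array([-44., -42.]), None] nW 1289 miss 54.0
t 12.4 tcp plate [-71.3 -21.3] z 0.0278 yaw-rel 173.3 F plate [-7.8 -0.5] 3.1 w 0.0
-> (np.float64(-67.2), np.float64(-21.5), 0.026, np.float64(174.6)) t [-0.0041  0.0003  0.0018] a [-0.002 -0.005 -0.023]
```

View pics/r84_top.png

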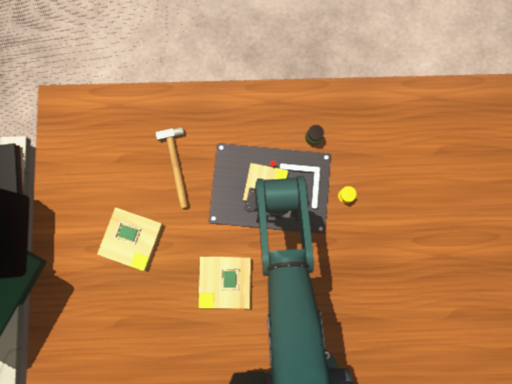

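Yellow corner is at (280,174), already past the rail's end and just short of its face. I finish the last 5°.

Request:
{"name": "step_arm", "arguments": {
  "steps": [
    {"jaw":0,"tx":-0.001,"ty":-0.001,"tz":0.001,"ax":0,"ay":0,"az":-0.04},
    {"jaw":0,"tx":-0.002,"ty":-0.002,"tz":0.001,"ax":0,"ay":0,"az":-0.08},
    {"jaw":0,"tx":-0.003,"ty":-0.003,"tz":0.001,"ax":0,"ay":0,"az":-0.117},
    {"jaw":0,"tx":-0.003,"ty":-0.003,"tz":0.001,"ax":0,"ay":0,"az":-0.117}
  ]
}}

```text
time: 12.8
tool_pos: [0.5122, 0.0722, 0.0278]
ee_rot: [-3.139, -0.008, 3.021]
wrist_force: [-5.9, -0.6, 2.6]
width: 0.0004
```

```bash
python3 m.py t B-46,68,.026,90
```

```text
die plate [ 4.  18.9 88.3] post in body [-16.8 -66.6] yellow body [array([-44., -42.]), None] nW 1347 miss 53.0
t 12.9 tcp plate [-69.8 -25. ] z 0.0278 yaw-rel 179.9 F plate [-5.8 -2.3] 3.5 w 0.0
-> (np.float64(-65.4), np.float64(-25.1), 0.026, np.float64(178.3)) t [-0.0045 -0.0001  0.0017] a [-0.003 -0.008  0.029]
```

Request:
{"name": "step_arm", "arguments": {
  "steps": [
    {"jaw":0,"tx":-0.001,"ty":0,"tz":0.001,"ax":0,"ay":0,"az":0},
    {"jaw":0,"tx":-0.002,"ty":0,"tz":0.001,"ax":0,"ay":0,"az":0},
    {"jaw":0,"tx":-0.002,"ty":0,"tz":0.001,"ax":0,"ay":0,"az":0},
    {"jaw":0,"tx":0.015,"ty":0,"tz":0.001,"ax":0,"ay":0,"az":0},
    {"jaw":0,"tx":0.018,"ty":0,"tz":-0.03,"ax":0,"ay":0,"az":0},
    {"jaw":0,"tx":0.018,"ty":0,"tz":-0.073,"ax":0,"ay":0,"az":0.1},
    {"jaw":0,"tx":0.018,"ty":0.03,"tz":-0.073,"ax":0,"ay":0,"az":0.25}
  ]
}}

```text
time: 13.6
tool_pos: [0.5041, 0.1029, 0.1094]
ee_rot: [3.14, 0.008, 2.76]
wrist_force: [1.9, 0.9, 0.6]
width: 0.0005
```

```bash
python3 m.py t T-8,110,.1,90 T-8,95,.026,90
```

```text
die plate [ 3.4 18.5 89.1] post in body [-17.4 -66.8] yellow body [array([-42., -44.]), None] nW 1428 miss 56.0
t 13.7 tcp plate [-84.8   7.7] z 0.1047 yaw-rel 165.6 F plate [ 0.4 -0.9] -0.6 w 0.0
-> (-8.0, 110.0, 0.1, 90.0) t [-0.0489  0.1181  0.0047] a [-0.000e+00 -1.000e-03  1.319e+00]
-> (-8.0, 95.0, 0.026, 90.0) t [-0.0527  0.1036  0.0787] a [-0.000e+00 -1.000e-03  1.319e+00]
```

Request:
{"name": "step_arm", "arguments": {
  "steps": [
    {"jaw":0.6,"tx":-0.01,"ty":0.045,"tz":0,"ax":0,"ay":0,"az":0.15},
    {"jaw":0.6,"tx":-0.03,"ty":0.085,"tz":0,"ax":0,"ay":0,"az":0.3},
    {"jaw":0.6,"tx":-0.049,"ty":0.118,"tz":0,"ax":0,"ay":0,"az":0.45},
    {"jaw":0.6,"tx":-0.049,"ty":0.118,"tz":0,"ax":0,"ay":0,"az":0.6},
    {"jaw":0.6,"tx":-0.049,"ty":0.118,"tz":0,"ax":0,"ay":0,"az":0.75},
    {"jaw":0.6,"tx":-0.049,"ty":0.118,"tz":0,"ax":0,"ay":0,"az":0.9},
    {"jaw":0.6,"tx":-0.049,"ty":0.118,"tz":0,"ax":0,"ay":0,"az":1.05},
    {"jaw":0.6,"tx":-0.049,"ty":0.118,"tz":0,"ax":0,"ay":0,"az":1.2}
  ]
}}

```text
time: 14.5
tool_pos: [0.5902, 0.1982, 0.1046]
ee_rot: [-3.142, 0.0, 1.566]
wrist_force: [-0.2, -0.1, -0.8]
width: 0.056
```

```bash
python3 m.py T-8,105,.026,90
```

```text
t 14.5 tcp plate [ -7.5 109.4] z 0.1046 yaw-rel 96.6 F plate [-0.2 -0.1] -0.8 w 0.056
-> (-8.0, 105.0, 0.026, 90.0) t [-0.0043 -0.001   0.0786] a [0.    0.    0.115]
```

Request:
{"name": "step_arm", "arguments": {
  "steps": [
    {"jaw":0.6,"tx":-0.002,"ty":0,"tz":0.03,"ax":0,"ay":0,"az":0.115},
    {"jaw":0.6,"tx":-0.004,"ty":-0.001,"tz":0.065,"ax":0,"ay":0,"az":0.115},
    {"jaw":0.6,"tx":-0.004,"ty":-0.001,"tz":0.077,"ax":0,"ay":0,"az":0.115},
    {"jaw":0.6,"tx":-0.004,"ty":-0.001,"tz":0.077,"ax":0,"ay":0,"az":0.115}
  ]
}}

```text
time: 14.9
tool_pos: [0.5874, 0.1934, 0.0249]
ee_rot: [-3.137, 0.002, 1.451]
wrist_force: [-0.5, 0.3, 1.0]
width: 0.0562
```

```bash
python3 m.py T-8,90,.027,90 T-8,50,.027,90
```

```text
t 14.9 tcp plate [ -9.7 104.3] z 0.0249 yaw-rel 90.0 F plate [-0.6  0.2] 1.0 w 0.056
-> (-8.0, 90.0, 0.027, 90.0) t [-0.0143  0.0017 -0.0021] a [-0.005  0.002  0.001]
-> (-8.0, 50.0, 0.027, 90.0) t [-0.0543  0.0017 -0.002 ] a [-0.005  0.002  0.001]
```

Request:
{"name": "step_arm", "arguments": {
  "steps": [
    {"jaw":0.6,"tx":-0.01,"ty":0,"tz":-0.002,"ax":0,"ay":0,"az":0},
    {"jaw":0.6,"tx":-0.017,"ty":0,"tz":-0.002,"ax":0,"ay":0,"az":0},
    {"jaw":0.6,"tx":-0.022,"ty":0,"tz":-0.002,"ax":0,"ay":0,"az":0},
    {"jaw":0.6,"tx":-0.027,"ty":0,"tz":-0.002,"ax":0,"ay":0,"az":0},
    {"jaw":0.6,"tx":-0.032,"ty":0,"tz":-0.002,"ax":0,"ay":0,"az":0},
    {"jaw":0.6,"tx":-0.038,"ty":0,"tz":-0.002,"ax":0,"ay":0,"az":0},
    {"jaw":0.6,"tx":-0.044,"ty":0,"tz":-0.002,"ax":0,"ay":0,"az":0},
    {"jaw":0.6,"tx":-0.05,"ty":0,"tz":-0.002,"ax":0,"ay":0,"az":0}
  ]
}}

```text
time: 15.7
tool_pos: [0.582, 0.1451, 0.0288]
ee_rot: [-3.138, -0.001, 1.451]
wrist_force: [-2.5, 4.9, 2.7]
width: 0.0564
```

```bash
python3 m.py t
```

```text
die plate [  1.5 -14.8  90.9] post in body [ 13.7 -68.7] yellow body [array([-42., -41.]), None] nW 878 miss 32.0
t 15.8 tcp plate [-8.9 54.4] z 0.0285 yaw-rel 90.0 F plate [-0.3  3. ] 1.1 w 0.056
```

Request:
{"name": "step_arm", "arguments": {
  "steps": [
    {"jaw":0.6,"tx":-0.006,"ty":0,"tz":0.001,"ax":0,"ay":0,"az":0},
    {"jaw":0.6,"tx":-0.012,"ty":0,"tz":0.002,"ax":0,"ay":0,"az":0},
    {"jaw":0.6,"tx":-0.018,"ty":0,"tz":0.002,"ax":0,"ay":0,"az":0},
    {"jaw":0.6,"tx":-0.024,"ty":0,"tz":0.002,"ax":0,"ay":0,"az":0},
    {"jaw":0.6,"tx":-0.03,"ty":0,"tz":0.002,"ax":0,"ay":0,"az":0},
    {"jaw":0.6,"tx":-0.036,"ty":0,"tz":0.002,"ax":0,"ay":0,"az":0},
    {"jaw":0.6,"tx":-0.042,"ty":0,"tz":0.002,"ax":0,"ay":0,"az":0},
    {"jaw":0.6,"tx":-0.048,"ty":0,"tz":0.002,"ax":0,"ay":0,"az":0}
  ]
}}

```text
time: 16.6
tool_pos: [0.5765, 0.0955, 0.0266]
ee_rot: [-3.139, 0.001, 1.451]
wrist_force: [0.3, 3.4, 2.9]
width: 0.0563
```

```bash
python3 m.py t
```

```text
die plate [  0.5 -64.8  91.1] post in body [ 63.5 -70.7] yellow body [array([-43., -42.]), None] nW 721 miss 33.0
t 16.7 tcp plate [-9.   4.6] z 0.0262 yaw-rel 90.0 F plate [0.  0.6] 0.1 w 0.057
```

Request:
{"name": "step_arm", "arguments": {
  "steps": [
    {"jaw":0.6,"tx":-0.003,"ty":0,"tz":0,"ax":0,"ay":0,"az":0},
    {"jaw":0.6,"tx":-0.005,"ty":0,"tz":0,"ax":0,"ay":0,"az":0},
    {"jaw":0.6,"tx":-0.007,"ty":0,"tz":0,"ax":0,"ay":0,"az":0},
    {"jaw":0.6,"tx":-0.008,"ty":0,"tz":0,"ax":0,"ay":0,"az":0},
    {"jaw":0.6,"tx":-0.009,"ty":0,"tz":0,"ax":0,"ay":0,"az":0}
  ]
}}

```text
time: 17.2
tool_pos: [0.5748, 0.0854, 0.0261]
ee_rot: [-3.138, 0.003, 1.45]
wrist_force: [0.2, 2.9, 1.1]
width: 0.0568
```

```bash
python3 m.py t
```

```text
die plate [  1.  -76.7  91.1] post in body [ 75.3 -70.5] yellow body [array([-39., -42.]), None] nW 697 miss 38.0
t 17.3 tcp plate [-9.2 -4.6] z 0.026 yaw-rel 90.0 F plate [0.5 3.4] 1.9 w 0.056
```

Request:
{"name": "step_arm", "arguments": {
  "steps": [
    {"jaw":0.6,"tx":-0.001,"ty":0,"tz":0,"ax":0,"ay":0,"az":0},
    {"jaw":0.6,"tx":-0.0015,"ty":0,"tz":0,"ax":0,"ay":0,"az":0},
    {"jaw":0.6,"tx":-0.0015,"ty":0,"tz":0,"ax":0,"ay":0,"az":0}
  ]
}}

```text
time: 17.6
tool_pos: [0.5746, 0.0842, 0.026]
ee_rot: [-3.138, 0.003, 1.45]
wrist_force: [0.3, 4.9, 1.8]
width: 0.0567
```

Request:
{"name": "step_arm", "arguments": {
  "steps": [
    {"jaw":0.6,"tx":-0.001,"ty":0,"tz":0,"ax":0,"ay":0,"az":0},
    {"jaw":0.6,"tx":-0.001,"ty":0,"tz":0,"ax":0,"ay":0,"az":0}
  ]
}}

```text
time: 17.8
tool_pos: [0.5746, 0.0842, 0.026]
ee_rot: [-3.138, 0.001, 1.45]
wrist_force: [1.2, 6.4, 0.0]
width: 0.0566
```

```bash
python3 m.py t
```

```text
die plate [  0.7 -77.9  91.6] post in body [ 76.  -71.5] yellow body [array([-40., -42.]), None] nW 685 miss 34.0
t 17.9 tcp plate [-9.2 -5.6] z 0.0261 yaw-rel 90.0 F plate [0.4 6.4] 1.2 w 0.056
```

Request:
{"name": "step_arm", "arguments": {
  "steps": [
    {"jaw":0.6,"tx":0.015,"ty":0,"tz":0,"ax":0,"ay":0,"az":0},
    {"jaw":0.6,"tx":0.016,"ty":-0.005,"tz":-0.035,"ax":0,"ay":0,"az":0},
    {"jaw":0.6,"tx":0.016,"ty":-0.02,"tz":-0.075,"ax":0,"ay":0,"az":-0.1},
    {"jaw":0.6,"tx":-0.02,"ty":-0.045,"tz":-0.075,"ax":0,"ay":0,"az":-0.25},
    {"jaw":0.6,"tx":-0.05,"ty":-0.075,"tz":-0.075,"ax":0,"ay":0,"az":-0.4},
    {"jaw":0.6,"tx":-0.072,"ty":-0.085,"tz":-0.075,"ax":0,"ay":0,"az":-0.55},
    {"jaw":0.6,"tx":-0.072,"ty":-0.085,"tz":-0.075,"ax":0,"ay":0,"az":-0.7},
    {"jaw":0.6,"tx":-0.072,"ty":-0.085,"tz":-0.075,"ax":0,"ay":0,"az":-0.85}
  ]
}}

```text
time: 18.7
tool_pos: [0.4808, 0.0216, 0.101]
ee_rot: [-3.136, -0.001, 2.305]
wrist_force: [-0.3, 0.1, -0.1]
width: 0.0564
```

```bash
python3 m.py t T-92,-78,.1,180
```

```text
die plate [  1.9 -74.3  90.3] post in body [ 73.9 -68.5] yellow body [array([-42., -41.]), None] nW 1471 miss 66.0
t 18.8 tcp plate [-94.6 -78.4] z 0.101 yaw-rel 138.6 F plate [ 0.3 -0.1] 0.2 w 0.057
-> (-92.0, -78.0, 0.1, 180.0) t [-0.0016  0.002   0.001 ] a [-0.005 -0.003 -0.722]
```

Request:
{"name": "step_arm", "arguments": {
  "steps": [
    {"jaw":0.6,"tx":0,"ty":0,"tz":0,"ax":0,"ay":0,"az":-0.15},
    {"jaw":0.6,"tx":0,"ty":0,"tz":0,"ax":0,"ay":0,"az":-0.3},
    {"jaw":0.6,"tx":0,"ty":0,"tz":0,"ax":0,"ay":0,"az":-0.45},
    {"jaw":0.6,"tx":0,"ty":0,"tz":0,"ax":0,"ay":0,"az":-0.6},
    {"jaw":0.6,"tx":0,"ty":0,"tz":0.02,"ax":0,"ay":0,"az":-0.722},
    {"jaw":0.6,"tx":0,"ty":0,"tz":0.055,"ax":0,"ay":0,"az":-0.722},
    {"jaw":0.6,"tx":0,"ty":0,"tz":0.074,"ax":0,"ay":0,"az":-0.722},
    {"jaw":0.6,"tx":0,"ty":0,"tz":0.074,"ax":0,"ay":0,"az":-0.722}
  ]
}}

```text
time: 19.6
tool_pos: [0.4776, 0.022, 0.0233]
ee_rot: [-3.137, -0.013, 3.019]
wrist_force: [-0.5, -0.3, -0.0]
width: 0.0562
```

```bash
python3 m.py T-69,-76,.026,180
```

```text
t 19.6 tcp plate [-98.1 -79. ] z 0.0233 yaw-rel 179.9 F plate [-0.4 -0.4] -0.0 w 0.056
-> (-69.0, -76.0, 0.026, 180.0) t [-0.0291  0.0031 -0.0031] a [-0.005 -0.013 -0.002]
```

Request:
{"name": "step_arm", "arguments": {
  "steps": [
    {"jaw":0.6,"tx":-0.012,"ty":0.001,"tz":-0.003,"ax":0,"ay":-0.01,"az":0},
    {"jaw":0.6,"tx":-0.022,"ty":0.002,"tz":-0.003,"ax":0,"ay":-0.01,"az":0},
    {"jaw":0.6,"tx":-0.027,"ty":0.002,"tz":-0.003,"ax":0,"ay":-0.01,"az":0},
    {"jaw":0.6,"tx":-0.029,"ty":0.002,"tz":-0.003,"ax":0,"ay":-0.01,"az":0},
    {"jaw":0.6,"tx":-0.0305,"ty":0.002,"tz":-0.003,"ax":0,"ay":-0.01,"az":0},
    {"jaw":0.6,"tx":-0.0305,"ty":0.002,"tz":-0.003,"ax":0,"ay":-0.01,"az":0}
  ]
}}

```text
time: 20.2
tool_pos: [0.5069, 0.0206, 0.0262]
ee_rot: [-3.137, -0.007, 3.019]
wrist_force: [-6.0, 1.1, 2.9]
width: 0.0564
```

```bash
python3 m.py t
```

```text
die plate [  4.3 -73.5  89.7] post in body [ 73.8 -65.4] yellow body [array([-42., -42.]), None] nW 932 miss 45.0
t 20.3 tcp plate [-68.9 -77. ] z 0.0262 yaw-rel 179.9 F plate [-4.8 -0.3] 3.7 w 0.056
```

Request:
{"name": "step_arm", "arguments": {
  "steps": [
    {"jaw":0.6,"tx":-0.001,"ty":0,"tz":0,"ax":0,"ay":0,"az":0},
    {"jaw":0.6,"tx":-0.0015,"ty":0,"tz":0,"ax":0,"ay":0,"az":0},
    {"jaw":0.6,"tx":-0.0015,"ty":0,"tz":0,"ax":0,"ay":0,"az":0}
  ]
}}

```text
time: 20.6
tool_pos: [0.5069, 0.0206, 0.0262]
ee_rot: [-3.136, -0.01, 3.019]
wrist_force: [-6.4, 0.8, 3.4]
width: 0.0566
```

Request:
{"name": "step_arm", "arguments": {
  "steps": [
    {"jaw":0.6,"tx":-0.0015,"ty":0,"tz":0,"ax":0,"ay":0,"az":0},
    {"jaw":0.6,"tx":-0.0015,"ty":0,"tz":0,"ax":0,"ay":0,"az":0}
  ]
}}

```text
time: 20.8
tool_pos: [0.5068, 0.0206, 0.0263]
ee_rot: [-3.136, -0.014, 3.018]
wrist_force: [-5.8, 0.9, 4.9]
width: 0.0563
```

```bash
python3 m.py t
```

```text
die plate [  3.7 -73.3  89.6] post in body [ 73.7 -65.8] yellow body [array([-42., -43.]), None] nW 906 miss 46.0
t 20.9 tcp plate [-68.9 -77. ] z 0.0263 yaw-rel 179.8 F plate [-7.3 -0.2] 5.1 w 0.057
```

Request:
{"name": "step_arm", "arguments": {
  "steps": [
    {"jaw":0.6,"tx":-0.002,"ty":0,"tz":0,"ax":0,"ay":0.0,"az":0},
    {"jaw":0.6,"tx":-0.0028,"ty":0,"tz":0,"ax":0,"ay":0.0,"az":0},
    {"jaw":0.6,"tx":-0.0028,"ty":0,"tz":0,"ax":0,"ay":0,"az":0}
  ]
}}

```text
time: 21.2
tool_pos: [0.5068, 0.0206, 0.0263]
ee_rot: [-3.136, -0.021, 3.018]
wrist_force: [-10.1, 1.2, 6.5]
width: 0.0563
```

```bash
python3 m.py
```

```text
t 21.2 tcp plate [-68.9 -77. ] z 0.0263 yaw-rel 179.8 F plate [-10.2   0. ] 6.5 w 0.056
```

X is home, with no movement at 10 N. Now I repeat the -y push a bit harder.

Request:
{"name": "step_arm", "arguments": {
  "steps": [
    {"jaw":0.6,"tx":0.02,"ty":0,"tz":0,"ax":0,"ay":0.02,"az":0},
    {"jaw":0.6,"tx":0.02,"ty":0,"tz":-0.04,"ax":0,"ay":0.02,"az":0},
    {"jaw":0.6,"tx":0.02,"ty":0.02,"tz":-0.075,"ax":0,"ay":0.02,"az":0.1},
    {"jaw":0.6,"tx":0.0,"ty":0.055,"tz":-0.075,"ax":0,"ay":0.02,"az":0.25},
    {"jaw":0.6,"tx":-0.03,"ty":0.085,"tz":-0.075,"ax":0,"ay":0.02,"az":0.4},
    {"jaw":0.6,"tx":-0.058,"ty":0.099,"tz":-0.075,"ax":0,"ay":0.02,"az":0.55},
    {"jaw":0.6,"tx":-0.058,"ty":0.099,"tz":-0.075,"ax":0,"ay":0.02,"az":0.7},
    {"jaw":0.6,"tx":-0.058,"ty":0.099,"tz":-0.075,"ax":0,"ay":0.02,"az":0.85}
  ]
}}

```text
time: 22.0
tool_pos: [0.5801, 0.1123, 0.0993]
ee_rot: [-3.116, -0.026, 2.162]
wrist_force: [-0.1, 0.4, -0.6]
width: 0.0563
```

```bash
python3 m.py t T-10,20,.1,90 T-10,20,.026,90
```

```text
die plate [  1.7 -76.3  90.5] post in body [ 75.7 -69. ] yellow body [array([-40., -41.]), None] nW 1416 miss 61.0
t 22.1 tcp plate [-7.9 22.4] z 0.0996 yaw-rel 131.1 F plate [-0.2 -0.6] -0.4 w 0.056
-> (-10.0, 20.0, 0.1, 90.0) t [-0.0004 -0.0032 -0.0003] a [-0.034 -0.016  0.718]
-> (-10.0, 20.0, 0.026, 90.0) t [-0.0024 -0.0013  0.0736] a [-0.034 -0.016  0.718]
```

Request:
{"name": "step_arm", "arguments": {
  "steps": [
    {"jaw":0.6,"tx":0,"ty":0,"tz":0,"ax":-0.007,"ay":-0.003,"az":0.15},
    {"jaw":0.6,"tx":0,"ty":0,"tz":0,"ax":-0.014,"ay":-0.006,"az":0.3},
    {"jaw":0.6,"tx":0,"ty":0,"tz":0,"ax":-0.021,"ay":-0.01,"az":0.45},
    {"jaw":0.6,"tx":0,"ty":-0.002,"tz":0,"ax":-0.028,"ay":-0.013,"az":0.6},
    {"jaw":0.6,"tx":-0.001,"ty":-0.002,"tz":0.02,"ax":-0.034,"ay":-0.016,"az":0.718},
    {"jaw":0.6,"tx":-0.002,"ty":-0.001,"tz":0.055,"ax":-0.034,"ay":-0.016,"az":0.718},
    {"jaw":0.6,"tx":-0.002,"ty":-0.001,"tz":0.073,"ax":-0.034,"ay":-0.016,"az":0.718},
    {"jaw":0.6,"tx":-0.002,"ty":-0.001,"tz":0.073,"ax":-0.034,"ay":-0.016,"az":0.718}
  ]
}}

```text
time: 22.9
tool_pos: [0.5747, 0.1098, 0.0233]
ee_rot: [-3.136, 0.002, 1.453]
wrist_force: [-0.7, -0.7, 0.1]
width: 0.0563
```

```bash
python3 m.py T-10,-5.5,.026,90
```

```text
t 22.9 tcp plate [-12.2  19.7] z 0.0233 yaw-rel 90.1 F plate [-0.6 -0.7] 0.1 w 0.056
-> (-10.0, -5.5, 0.026, 90.0) t [-0.0252  0.0022 -0.0027] a [-0.005  0.002  0.003]
```

Request:
{"name": "step_arm", "arguments": {
  "steps": [
    {"jaw":0.6,"tx":-0.012,"ty":0.001,"tz":-0.002,"ax":0,"ay":0,"az":0.003},
    {"jaw":0.6,"tx":-0.02,"ty":0.002,"tz":-0.003,"ax":0,"ay":0,"az":0.003},
    {"jaw":0.6,"tx":-0.024,"ty":0.002,"tz":-0.003,"ax":0,"ay":0,"az":0.003},
    {"jaw":0.6,"tx":-0.026,"ty":0.002,"tz":-0.003,"ax":0,"ay":0,"az":0.003},
    {"jaw":0.6,"tx":-0.0275,"ty":0.002,"tz":-0.003,"ax":0,"ay":0,"az":0.003},
    {"jaw":0.6,"tx":-0.0285,"ty":0.002,"tz":-0.003,"ax":0,"ay":0,"az":0.003},
    {"jaw":0.6,"tx":-0.0285,"ty":0.002,"tz":-0.003,"ax":0,"ay":0,"az":0.003}
  ]
}}

```text
time: 23.6
tool_pos: [0.5752, 0.0841, 0.0284]
ee_rot: [-3.14, -0.005, 1.451]
wrist_force: [0.9, 7.7, 3.1]
width: 0.0566
```

```bash
python3 m.py t
```

```text
die plate [  1.2 -78.   91.6] post in body [ 76.1 -70.9] yellow body [array([-40., -42.]), None] nW 658 miss 33.0
t 23.7 tcp plate [-8.7 -5.7] z 0.0284 yaw-rel 90.0 F plate [0.5 8.2] 3.4 w 0.057
```

Request:
{"name": "step_arm", "arguments": {
  "steps": [
    {"jaw":0.6,"tx":-0.0025,"ty":0,"tz":0,"ax":0,"ay":0,"az":0},
    {"jaw":0.6,"tx":-0.0035,"ty":0,"tz":0,"ax":0,"ay":0,"az":0},
    {"jaw":0.6,"tx":-0.0035,"ty":0,"tz":0,"ax":0,"ay":0,"az":0}
  ]
}}

```text
time: 24.0
tool_pos: [0.5751, 0.0841, 0.0287]
ee_rot: [-3.141, -0.011, 1.451]
wrist_force: [0.7, 8.2, -1.0]
width: 0.0562
```

Request:
{"name": "step_arm", "arguments": {
  "steps": [
    {"jaw":0.6,"tx":0.008,"ty":0,"tz":0,"ax":0,"ay":0,"az":0},
    {"jaw":0.6,"tx":0.018,"ty":0,"tz":-0.005,"ax":0,"ay":0,"az":0},
    {"jaw":0.6,"tx":0.02,"ty":0,"tz":-0.04,"ax":0,"ay":0,"az":0},
    {"jaw":0.6,"tx":0.02,"ty":0,"tz":-0.085,"ax":0,"ay":0,"az":0},
    {"jaw":0.6,"tx":0.02,"ty":-0.04,"tz":-0.13,"ax":0,"ay":0,"az":0},
    {"jaw":0.6,"tx":0.06,"ty":-0.08,"tz":-0.15,"ax":0,"ay":0,"az":0},
    {"jaw":0.6,"tx":0.1,"ty":-0.12,"tz":-0.16,"ax":0,"ay":0,"az":0},
    {"jaw":0.6,"tx":0.14,"ty":-0.16,"tz":-0.17,"ax":0,"ay":0,"az":0}
  ]
}}

```text
time: 24.8
tool_pos: [0.4517, 0.2167, 0.1963]
ee_rot: [3.139, -0.012, 1.45]
wrist_force: [0.3, 0.1, -0.3]
width: 0.0561
```

```bash
python3 m.py tfin
python3 - <<'E'
from h import *
a=rect(cv2.imread("pics/fin_top.png"),"top",.033)[80:480,80:480]
b=rect(cv2.imread("pics/fin_side.png"),"side",.033)[80:480,80:480]
cv2.imwrite("pics/fincmp.png",np.hstack([a,b]))
E
```

```text
die plate [  1.5 -74.3  90.1] post in body [ 74.2 -68.6] yellow body [array([-42., -42.]), None] nW 1502 miss 57.0
t 24.9 tcp plate [-149.2  114.3] z 0.1973 yaw-rel 90.5 F plate [-0.1 -0.3] 0.7 w 0.057
```

View pics/fincmp.png

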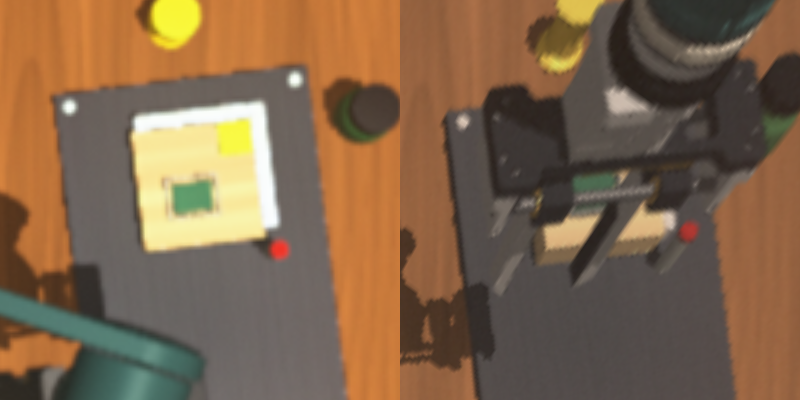

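The die sits in the corner with its yellow corner at (235,137) in the left half. I quantify any gap by the visible rail widths (15 mm if flush).

Run:
```python
from h import *
im=cv2.imread("pics/fin_top.png")
def prof(z,pts):
    r=rect(im,"top",z).astype(np.float32);q=np.array([(p2w(p)-[X0,Y0])*S for p in pts],np.float32)
    return cv2.remap(r,q[:,:1].copy(),q[:,1:].copy(),cv2.INTER_LINEAR)[:,0]
t=np.arange(-12,26,1.)
A=np.mean([prof(.030,[(62+k,y) for k in t]) for y in range(-100,-35,5)],0)
B=np.mean([prof(.030,[(x,-135-k) for k in t]) for x in range(-40,20,5)],0)
for n,P in(("far",A),("side",B)):
    print(n,[(int(k),*c.astype(int)) for k,c in zip(t,P)][6:])
```

```text
far [(-6, np.int64(156), np.int64(235), np.int64(249)), (-5, np.int64(157), np.int64(235), np.int64(248)), (-4, np.int64(160), np.int64(235), np.int64(248)), (-3, np.int64(168), np.int64(236), np.int64(248)), (-2, np.int64(179), np.int64(237), np.int64(248)), (-1, np.int64(194), np.int64(238), np.int64(247)), (0, np.int64(210), np.int64(240), np.int64(247)), (1, np.int64(225), np.int64(243), np.int64(247)), (2, np.int64(237), np.int64(246), np.int64(247)), (3, np.int64(245), np.int64(248), np.int64(247)), (4, np.int64(250), np.int64(250), np.int64(248)), (5, np.int64(251), np.int64(251), np.int64(248)), (6, np.int64(251), np.int64(251), np.int64(249)), (7, np.int64(252), np.int64(252), np.int64(249)), (8, np.int64(252), np.int64(252), np.int64(250)), (9, np.int64(252), np.int64(252), np.int64(250)), (10, np.int64(252), np.int64(252), np.int64(250)), (11, np.int64(252), np.int64(252), np.int64(249)), (12, np.int64(250), np.int64(250), np.int64(247)), (13, np.int64(242), np.int64(243), np.int64(239)), (14, np.int64(228), np.int64(230), np.int64(225)), (15, np.int64(208), np.int64(210),
[... 1436 characters left out ...]
2, np.int64(242), np.int64(248), np.int64(244)), (13, np.int64(231), np.int64(239), np.int64(233)), (14, np.int64(214), np.int64(223), np.int64(217)), (15, np.int64(192), np.int64(204), np.int64(198)), (16, np.int64(168), np.int64(179), np.int64(176)), (17, np.int64(142), np.int64(153), np.int64(152)), (18, np.int64(119), np.int64(129), np.int64(131)), (19, np.int64(103), np.int64(112), np.int64(117)), (20, np.int64(96), np.int64(103), np.int64(110)), (21, np.int64(92), np.int64(99), np.int64(108)), (22, np.int64(90), np.int64(97), np.int64(106)), (23, np.int64(90), np.int64(97), np.int64(106)), (24, np.int64(91), np.int64(98), np.int64(107)), (25, np.int64(92), np.int64(98), np.int64(108))]
```

```bash
python3 -c "
from bench import *
print(close_job())"
```

```text
the job is handed in; nothing more can be done
None
```

The square die is turned a quarter turn anticlockwise and sits home in the corner of the two rails, with its yellow corner in that corner. The job is handed in at about 25 s of robot time.

**How it went:** I pushed the die on its +y face until it met the post and swung it round to about 45°. I then slid it along the post for more leverage and swung it to about 89°. With two spread fingers I pushed it down the far rail into the side rail, pressed it into each rail in turn, and withdrew.

**Last checks:**
- **Position:** with the view clear, the die measured at plate (1.5, -74.3), turned 90.1° from the plate's axes. Home is (2, -75) at 90°, and my measurement is good to about 2 mm.
- **Seating:** it stood still under pushes of about 10 N towards the far rail and 8 N towards the side rail. The visible width of both rails agreed (about 16.5 mm with image blur, 15 mm true). No gap showed at the far rail. A faint dark line at the side rail suggests a gap of well under a millimetre, or just shading.
- **Forces:** the largest side force I read was about 10 N, but I only read it at the end of each move, so a brief higher peak could have gone unseen.
- **Other items:** no move was aimed near the spool, the jar or the hammer. The spool and jar showed standing in the last picture. I did not check the hammer after the turn.

**Disagreements:** while the gripper hid part of the die, the tracker drifted to as much as (4.3, -73.5) and 91.6°. The fingers' own stopping points hinted at offsets of 1 to 3 mm, which fits the calibration error. I relied on the clear views and on the die not moving under load.

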